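Screw down the hanging foot of a marking-out plate

TASK

The marking-out plate has two red-handled screw feet at its near edge. One hangs clear of the bench: turn that one clockwise by its handle until its rubber pad just touches the bench, without jacking the plate up, and leave the other foot as it is.

Things in the scene. Friction and masses are not known exactly. Their poses are not given: they have to be found in the camera images.
- high_screw (a joint): turn of the foot that hangs clear (stands 6 to 10 mm higher than the other, handle askew), rad: 0 = pad just touches the bench, -0.9 to -1.4 at the start. Grows clockwise seen from above, and handle, stem and pad sink 7 mm per rad. Friction of 0.12 N m holds it where it is left; touching cannot be felt. Past 0 it squashes its rubber and starts to jack the plate up; thread ends at +0.4.
- high_grip (a point): centre of that foot's handle, on the vertical screw axis, 108 mm above the bench when touching; turns and sinks with it. Upright red bar 54 mm long (x axis), 14 thick (y), 32 high (z, +-16), white mark on top of its -x half; below it a black disc, 46 mm across, top 15 mm under this point. When touching, the bar is square to the plate's near edge, white mark away from the plate.
- low_screw (a joint): turn of the other screw foot, already touching the bench: same build and meaning, at 0 (+-0.03) rad. To be left alone.
- low_grip (a point): centre of the handle of the foot already down, same build and axes. The feet are 240 mm apart, 25 mm out from the near edge of the green iron plate (260 x 340 mm, top 71 mm above the bench, a V-block and a square lying on it). Either may be the left one. The plate's place and angle vary; it cannot be moved.
There are look-alikes about, which are no part of the job. Leave any purple look-alike of the part that bears low_screw alone.

How it is judged:
At the end, for the whole second after the job is handed in: The foot that hung clear is turned to where its pad just touches the bench, within 0.18 rad (10 degrees, 1.3 mm) either way, and is at rest; the other foot is still at touching within 0.18 rad (value of joint high_screw between -0.18 and 0.18 rad and velocity of joint high_screw between -0.05 and 0.05 rad/s and value of joint low_screw between -0.18 and 0.18 rad).
It fails at once if the plate is jacked up: the foot turned more than 0.3 rad past touching (value of joint high_screw above 0.3 rad).
It fails at once if the other foot is turned by more than 0.25 rad (value of joint low_screw above 0.25 rad or value of joint low_screw below -0.25 rad).
It also fails if it takes over 29 s, if anything falls off the work surface, if the arm or the gripper's body presses on something with over 40 N, if the wrist force passes 120 N, or if a joint passes its speed limit or range.

ROBOT

A 6-joint arm with a two-finger parallel gripper is mounted at the origin on the work surface. World frame = base frame: x ahead of the robot, y to its left, z up, the work surface at z = 0. Lengths are in m, angles in rad, forces in N, time in s.
With the tool pointing down it reaches from about 0.35 to 0.85 m from the base axis. Payload 8.1 kg.
Tool frame: the origin (TCP) lies on the centre line of the jaws, within the pads' length; the fingertips stand robot.tip_extent ahead of it and the grasp point (between the pads) lies 11 mm behind it (robot.tip_extent is the distance from the TCP to the fingertips, in m); y points along the fingers, z is the direction in which the jaws open and shut, and the axes are right-handed (so a half turn about y gives the same grasp; the last joint's range is limited). The gripper opens to 93 mm and grips with 3 to 60 N. Pads are 15 mm wide; open, the fingers measure 128 mm over their backs; the gripper's body (75 mm by 188 mm) begins 65 mm behind the grasp point.
Start: joints at [-1.244, 0.13, 1.488, -0, 1.523, -0.085], TCP at [0.24, -0.55, 0.227] pointing down, gripper open.
Joint ranges: [-2.96, 2.96], [-0.89, 2.26], [0.02, 2.5], [-1.34, 4.48], [0, 2.73], [-2.66, 2.66]. Speed limits (rad/s): [2.39, 2.39, 2.79, 3.14, 3.14, 3.14].

INTERFACE

Orientations are given as a rotation vector (axis times angle).
In Python, from plant import monitor, optics, robot gives the robot as it stands.
- The arm moves only by the shell command python3 -m inch 'ROWS' [OPENING] [FORCE]. ROWS is JSON, a list that holds one entry, the list of rows, each a list of 6 numbers: the shift along the tool's x, y, z in mm, then the turn, a rotation vector about the tool's x, y, z in rad. A call has 1 to 8 rows; each row shifts and turns the commanded pose from where the row before left it, along the tool's axes as they then stand; what a row does not reach is not made up. A row lasts 1/8 s, in which the tool goes at most 62.5 mm and 10.7 degrees, less where a joint would pass 70% of its speed; a pose out of reach is approached as far as the arm can. A call is refused whole if a number of a shift passes 62.5 or a number of a turn 0.188, either way. A call with a gripper value outside its range is refused whole. OPENING is the finger opening in mm, from 0 to 93, set as the call begins (- or left out, the last holds). The fingers move at their own pace and stop on an object; FORCE is the grip in N (left out, the last holds). Time passes only in rows, so rows that do not move let the fingers close. It gives the time, the measured TCP pose, the force and the opening at its end, in the units of the state.
- monitor.read_state(): the state, without advancing time (a new reading comes with each control period).
- optics.read_camera(name): name is "scene" or "top"; returns a dict with "image" (480x640x3 uint8, blue, green, red), "fx", "fy", "cx", "cy" (pixels), "rvec" (rotation vector, rad) and "tvec" (3), from world to camera coordinates, as OpenCV has them. Camera axes: x right, y down, z forward; pixel columns grow to the right and rows downward; lengths in m; the calibration is good to about 2 mm. A picture is of the moment at which its call begins. There is no depth.
- robot.close_job(): hands the job in, once; it reports no verdict.
The state is a dict: "t": time; "q": joint angles; "dq": joint speeds; "joint_torque": joint torques, N m; "tool_pos": TCP position; "orientation": TCP orientation; "force": force on the tool from outside, world axes, zero at the start; "wrist_torque": the same for the moment, N m; "opening": finger opening in m.
Only numpy, scipy, OpenCV 4.12 (cv2) and the standard library are available. Lean on these libraries where they do the work, as an engineer would, in place of code of your own. Each camera call takes 0.05 s, during which the arm holds its last target.

## Working session

There is one attempt and no reset: what is moved stays moved. The work goes in short steps, Python scripts to look and compute and a shell command to move; the robot and the scene stay as the last step left them, time stands still between calls to the robot, and variables do not carry over. Pictures are saved under pics/ and viewed, and the job is handed in when it is done.

```bash
ls; mkdir -p pics; python3 - <<'E'
from plant import monitor, optics, robot
import cv2
s=monitor.read_state(); print({k:s[k] for k in('t','tool_pos','orientation','opening')}, robot.tip_extent)
for n in("scene","top"):
    c=optics.read_camera(n); cv2.imwrite(f"pics/{n}0.png",c["image"]); print(n,c["fx"],c["cx"],c["cy"],c["rvec"],c["tvec"])
E
```

```text
pics
{'t': 0.0, 'tool_pos': array([ 0.24000755, -0.5492886 ,  0.22557396]), 'orientation': array([-0.41686338,  1.99661275, -1.99280641]), 'opening': 0.09327985273595986} 0.008
scene 437.09506110873076 319.314887277567 245.12078226546106 [ 2.1923298   1.26304971 -0.43500186] [-0.27943238 -0.29719147  1.00164316]
top 571.3409242182786 325.32114193135993 240.2445346013864 [ 2.19207558 -2.12823746  0.14626908] [0.00577352 0.54844876 0.77694561]
```

View pics/scene0.png

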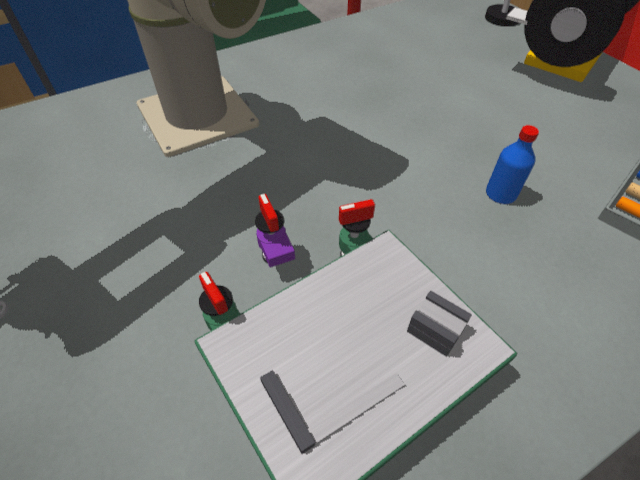

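View pics/top0.png

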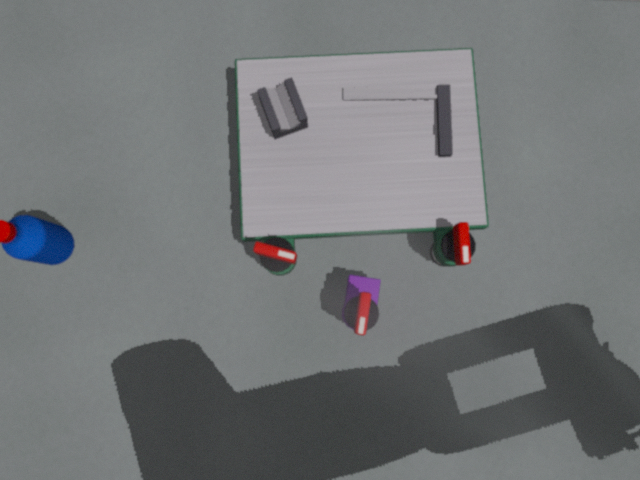

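```bash
python3 - <<'E'
import cv2,numpy as np
t=cv2.imread("pics/top0.png"); s=cv2.imread("pics/scene0.png")
a=cv2.resize(t[215:285,235:315],(400,350),interpolation=0); b=cv2.resize(t[215:285,425:505],(400,350),interpolation=0)
c=cv2.resize(s[185:255,320:400],(400,350),interpolation=0)[:250]; d=cv2.resize(s[260:330,180:260],(400,350),interpolation=0)[:250]
cv2.imwrite("pics/crop.png",np.vstack([np.hstack([a,b]),np.hstack([c,d])]))
E
```

```text
(no output)
```

View pics/crop.png

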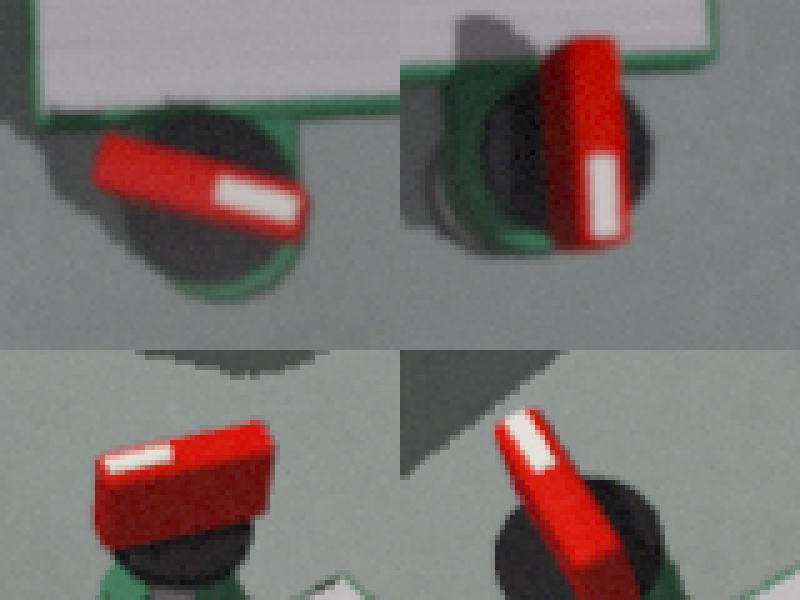

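Candidates for the hanging foot's handle, by pixel in the top image:
- (275,252): askew, on a green boss at the plate edge. This is the high foot.
- (463,243): square to the edge. This is the low foot.
- (363,312): purple base, a decoy.
- Red bottle cap at (5,232): not relevant.

The crop confirms the first one: it is askew with its white mark to the right, and it also stands taller in the scene view at (357,212).

```bash
cat > h.py <<'E'
import cv2,numpy as np
from plant import optics
def ray(c,p):
    R=cv2.Rodrigues(np.array(c["rvec"]))[0]; t=np.array(c["tvec"]).ravel()
    d=R.T@np.array([(p[0]-c["cx"])/c["fx"],(p[1]-c["cy"])/c["fy"],1]); return -R.T@t,d/np.linalg.norm(d)
def onz(c,p,z):
    o,d=ray(c,p); return o+d*(z-o[2])/d[2]
def tri(c1,p1,c2,p2):
    A=np.zeros((3,3));b=np.zeros(3);L=[ray(c1,p1),ray(c2,p2)]
    for o,d in L:
        M=np.eye(3)-np.outer(d,d);A+=M;b+=M@o
    X=np.linalg.solve(A,b); return X,max(np.linalg.norm(np.cross(X-o,d)) for o,d in L)
def face(im,box,thr):
    x0,y0,x1,y1=box; r=im[y0:y1,x0:x1].astype(int); B,G,R=r[...,0],r[...,1],r[...,2]
    white=(np.minimum(np.minimum(B,G),R)>165)
    red=(R>thr)&(R-G>90)
    m=((red)|(white&(cv2.dilate(red.astype(np.uint8),np.ones((5,5)))>0))).astype(np.uint8)
    m=cv2.morphologyEx(m,cv2.MORPH_CLOSE,np.ones((3,3)))
    cs,_=cv2.findContours(m,cv2.RETR_EXTERNAL,cv2.CHAIN_APPROX_NONE); k=max(cs,key=cv2.contourArea)
    rect=cv2.minAreaRect(k+np.array([x0,y0])); 
    wy,wx=np.nonzero(white&(m>0)); M=cv2.moments(k)
    return rect,np.array([wx.mean()+x0,wy.mean()+y0]),np.array([M['m10']/M['m00']+x0,M['m01']/M['m00']+y0]),m
E
python3 - <<'E'
from h import *
ct=optics.read_camera("top"); cs=optics.read_camera("scene")
for n,bt,bs in(("high",(245,235,305,275),(330,192,385,235)),("low",(450,215,480,270),(190,265,235,320)),("decoy",(350,285,378,340),(250,188,290,240))):
    ft=face(ct["image"],bt,170); fs=face(cs["image"],bs,200)
    print(n,ft[:3],"\n  ",fs[:3])
    print("  white tri",tri(ct,ft[1],cs,fs[1]),"cent tri",tri(ct,ft[2],cs,fs[2]))
# plate corners bounding: near edge in top
for p in [(243,236),(487,226),(472,49),(236,60)]: print(onz(ct,p,.071))
E
```

```text
high (((274.15771484375, 251.58847045898438), (38.85366439819336, 7.542698383331299), 15.255118370056152), array([285.89285714, 254.92857143]), array([271.52380952, 251.25205255])) 
   (((356.3587951660156, 204.86471557617188), (4.664004325866699, 33.29882049560547), 77.47119140625), array([347.28, 206.56]), array([357.5031746 , 204.82063492]))
  white tri (array([0.5156598 , 0.07113513, 0.13377517]), np.float64(0.00010129576607007636)) cent tri (array([0.51931201, 0.08826043, 0.13190628]), np.float64(0.0010698025508891974))
low (((464.943603515625, 242.0972900390625), (38.237892150878906, 8.109177589416504), 86.42366790771484), array([465.65, 254.6 ]), array([464.60598291, 240.16666667])) 
   (((209.91175842285156, 286.35296630859375), (32.07023620605469, 8.403430938720703), 59.03623962402344), array([205.32075472, 277.43396226]), array([209.95175439, 286.75511696]))
  white tri (array([ 0.52359565, -0.15446213,  0.12577728]), np.float64(1.8885207895141914e-05)) cent tri (array([ 0.54145478, -0.1537905 ,  0.1267707 ]), np.float64(0.0008760463589521691))
decoy (((364.6486511230469, 306.10809326171875), (6.904757499694824, 24.988645553588867), 9.462321281433105), array([362.55555556, 324.44444444]), array([364.7732342 , 305.73358116])) 
   (((266.70001220703125, 205.9000244140625), (24.59674835205078, 6.7082037925720215), 63.43495178222656), array([263.96969697, 198.36363636]), array([266.76436782, 205.98275862]))
  white tri (array([ 0.43310108, -0.02590294,  0.12751375]), np.float64(0.000454676040919258)) cent tri (array([ 0.45530194, -0.02938918,  0.13308889]), np.float64(0.0013516905937652137))
[0.54583619 0.13392903 0.071     ]
[ 0.56967199 -0.19774978  0.071     ]
[ 0.82341509 -0.17811893  0.071     ]
[0.79569736 0.15553475 0.071     ]
```

```bash
python3 - <<'E'
from h import *
ct=optics.read_camera("top"); cs=optics.read_camera("scene")
for n,bt,bs,z in(("high",(245,235,305,275),(330,192,385,235),.132),("low",(450,215,480,270),(190,265,235,320),.124)):
  for c,b,th in((ct,bt,170),(cs,bs,200)):
    f=face(c["image"],b,th); bx=cv2.boxPoints(f[0])
    P=np.array([onz(c,p,z)[:2] for p in bx]); e=[P[1]-P[0],P[2]-P[1]]; L=[np.linalg.norm(v) for v in e]
    i=int(np.argmax(L)); v=e[i]/L[i]; ctr=P.mean(0); w=onz(c,f[1],z)[:2]
    if v@(w-ctr)>0: v=-v   # bar +x axis points away from white
    print(n,"ctr",ctr.round(4),"white",w.round(4),"sizes",np.round(L,4),"xaxis deg",np.degrees(np.arctan2(v[1],v[0])).round(1), "white->ctr",(ctr-w).round(4),np.degrees(np.arctan2(*(ctr-w)[::-1])).round(1))
E
```

```text
high ctr [0.5195 0.0859] white [0.5158 0.0709] sizes [0.0095 0.0485] xaxis deg 76.4 white->ctr [0.0037 0.015 ] 76.2
high ctr [0.5182 0.0859] white [0.5143 0.0722] sizes [0.0514 0.0094] xaxis deg 76.7 white->ctr [0.0039 0.0137] 74.2
low ctr [ 0.5398 -0.1541] white [ 0.5238 -0.1549] sizes [0.0104 0.0487] xaxis deg 3.3 white->ctr [0.016  0.0008] 3.0
low ctr [ 0.5379 -0.1544] white [ 0.5223 -0.1543] sizes [0.0109 0.051 ] xaxis deg 3.6 white->ctr [ 0.0156 -0.0001] -0.3
```

```bash
cat > g.py <<'E'
from h import *
from plant import monitor
from scipy.spatial.transform import Rotation as Ro
def goal(p,zdeg,seq=True):
    s=monitor.read_state(); R=Ro.from_rotvec(s["orientation"]); M=R.as_matrix()
    print("t",round(s["t"],2),"tcp",s["tool_pos"].round(4),"q",np.round(s["q"],2),"F",s["force"].round(1),"T",s["wrist_torque"].round(2),"open",round(s["opening"]*1e3,1)); print(M.round(3))
    a=np.radians(zdeg); z=np.array([np.cos(a),np.sin(a),0]); y=np.array([0,0,-1.]); x=np.cross(y,z)
    G=np.c_[x,y,z]; print("shift in current tool axes mm",(M.T@(np.array(p)-s["tool_pos"])*1e3).round(1),"turn (tool rotvec)",(R.inv()*Ro.from_matrix(G)).as_rotvec().round(3))
E
python3 - <<'E'
from g import *
for zd in(166.5,-13.5): goal([.519,.0858,.190],zd)
E
```

```text
t 0.3 tcp [ 0.2401 -0.5497  0.2263] q [-1.24  0.13  1.49  0.    1.52 -0.09] F [0.6 0.3 0.5] T [ 0.05 -0.02  0.03] open 92.8
[[-0.916 -0.     0.4  ]
 [-0.4    0.001 -0.916]
 [-0.    -1.    -0.001]]
shift in current tool axes mm [-509.9   36.6 -470.7] turn (tool rotvec) [0.000e+00 2.218e+00 1.000e-03]
t 0.3 tcp [ 0.2401 -0.5497  0.2263] q [-1.24  0.13  1.49  0.    1.52 -0.09] F [0.6 0.3 0.5] T [ 0.05 -0.02  0.03] open 92.8
[[-0.916 -0.     0.4  ]
 [-0.4    0.001 -0.916]
 [-0.    -1.    -0.001]]
shift in current tool axes mm [-509.9   36.6 -470.7] turn (tool rotvec) [ 0.001 -0.923 -0.   ]
```

```bash
python3 -m inch '[[[-36.4,0,-33.6,0,0,0],[-36.4,0,-33.6,0,0,0],[-36.4,0,-33.6,0,0,0],[-36.4,0,-33.6,0,0,0],[-36.4,0,-33.6,0,0,0],[-36.4,0,-33.6,0,0,0],[-36.4,0,-33.6,0,0,0],[-36.4,0,-33.6,0,0,0]]]' 50
python3 -m inch '[[[-36.4,0,-33.6,0,0,0],[-36.4,0,-33.6,0,0,0],[-36.4,0,-33.6,0,0,0],[-36.4,0,-33.6,0,0,0],[-36.4,0,-33.6,0,0,0],[-36.4,0,-33.6,0,0,0]]]'
python3 -m inch '[[[0,7,0,0,-0.154,0],[0,7,0,0,-0.154,0],[0,7,0,0,-0.154,0],[0,7,0,0,-0.154,0],[0,7,0,0,-0.154,0],[0,0,0,0,-0.153,0],[0,0,0,0,0,0]]]'
python3 - <<'E'
from g import *
goal([.519,.0858,.113],-13.5)
E
```

```text
t: 1.3
tool_pos: [0.3999, -0.1855, 0.2268]
orientation: [-0.416, 1.994, -1.995]
force: [1.4, -0.3, 0.7]
opening: 0.0498
t: 2.05
tool_pos: [0.5194, 0.0869, 0.2268]
orientation: [-0.416, 1.994, -1.995]
force: [0.6, -0.9, -0.2]
opening: 0.0501
t: 2.92
tool_pos: [0.5188, 0.0852, 0.1915]
orientation: [-1.088, 1.382, -1.381]
force: [0.7, 0.8, 0.2]
opening: 0.0498
t 2.92 tcp [0.5188 0.0852 0.1915] q [ 0.07 -0.05  1.74  0.    1.45  0.3 ] F [0.7 0.8 0.2] T [-0.09 -0.11 -0.05] open 49.8
[[-0.235 -0.     0.972]
 [-0.972 -0.    -0.235]
 [ 0.    -1.    -0.   ]]
shift in current tool axes mm [-0.6 78.5  0.1] turn (tool rotvec) [ 0.    -0.001  0.   ]
```

```bash
python3 -m inch '[[[-0.5,15,0,0,0,0],[0,15,0,0,0,0],[0,13,0,0,0,0],[0,0,0,0,0,0]]]'
python3 - <<'E'
from h import *
a=optics.read_camera("top")["image"][180:330,180:380]; b=optics.read_camera("scene")["image"][130:280,270:470]
cv2.imwrite("pics/near.png",np.hstack([cv2.resize(a,(400,300)),cv2.resize(b,(400,300))]))
E
```

```text
t: 3.42
tool_pos: [0.5177, 0.0856, 0.1465]
orientation: [-1.091, 1.384, -1.38]
force: [0.2, -0.7, 0.8]
opening: 0.0499
```

View pics/near.png

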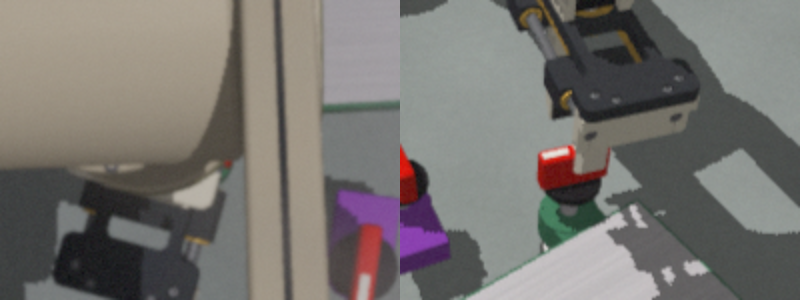

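The scene view shows the near finger at (590,160) in front of the bar's middle and above the disc. The arm hides the handle in the top view. I'll lower and close.

```bash
python3 -m inch '[[[0,12,0,0,0,0],[0,12,0,0,0,0],[0,9.5,0,0,0,0],[0,0,0,0,0,0]]]'
python3 -m inch '[[[0,0,0,0,0,0],[0,0,0,0,0,0],[0,0,0,0,0,0],[0,0,0,0,0,0],[0,0,0,0,0,0],[0,0,0,0,0,0]]]' 0 20
python3 - <<'E'
from g import *
goal([.519,.0858,.113],-13.5)
b=optics.read_camera("scene")["image"][130:280,270:470]
cv2.imwrite("pics/grip.png",cv2.resize(b,(800,600)))
E
```

```text
t: 4.03
tool_pos: [0.518, 0.0856, 0.1137]
orientation: [-1.09, 1.383, -1.38]
force: [-0.7, 0.0, -0.1]
opening: 0.0497
t: 4.78
tool_pos: [0.5197, 0.0856, 0.1155]
orientation: [-1.087, 1.38, -1.382]
force: [4.5, -1.5, -0.6]
opening: 0.014
t 4.78 tcp [0.5197 0.0856 0.1155] q [ 0.07  0.01  1.82 -0.    1.31  0.3 ] F [ 4.5 -1.5 -0.6] T [-0.26 -0.93 -0.04] open 14.0
[[-0.234  0.002  0.972]
 [-0.972 -0.    -0.234]
 [-0.    -1.     0.001]]
shift in current tool axes mm [-0.   2.5 -0.7] turn (tool rotvec) [-0.001 -0.    -0.   ]
```

View pics/grip.png

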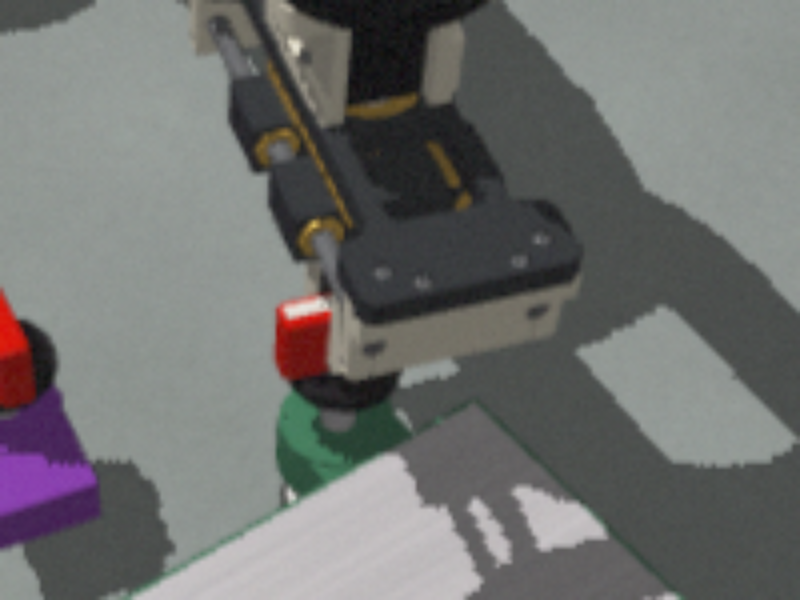

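The scene view shows the bar held across its middle at (330,330), with the opening at 14.0 mm, which equals the bar's thickness. I'll centre the tool and turn most of the way, sinking with the screw.

```bash
python3 -m inch '[[[0,0,2,0,0,0],[0,1,0,0,0.15,0],[0,1,0,0,0.15,0],[0,1,0,0,0.15,0],[0,1,0,0,0.15,0],[0,1.1,0,0,0.15,0],[0,1.1,0,0,0.15,0],[0,0,0,0,0,0]]]'
python3 - <<'E'
from g import *
goal([.5195,.0858,.104],-85.5)
b=optics.read_camera("scene")["image"][130:280,270:470]
cv2.imwrite("pics/turn1.png",cv2.resize(b,(800,600)))
E
```

```text
t: 5.82
tool_pos: [0.5203, 0.0856, 0.109]
orientation: [-0.439, 1.983, -1.981]
force: [-2.3, 1.4, 4.9]
opening: 0.0139
t 5.83 tcp [0.5203 0.0856 0.109 ] q [0.07 0.02 1.82 0.   1.3  1.2 ] F [-2.3  1.4  4.9] T [ 0.35  0.5  -0.15] open 13.9
[[-0.907 -0.002  0.421]
 [-0.421  0.001 -0.907]
 [ 0.001 -1.    -0.001]]
shift in current tool axes mm [ 0.7  5.  -0.5] turn (tool rotvec) [0.001 0.356 0.001]
```

View pics/turn1.png

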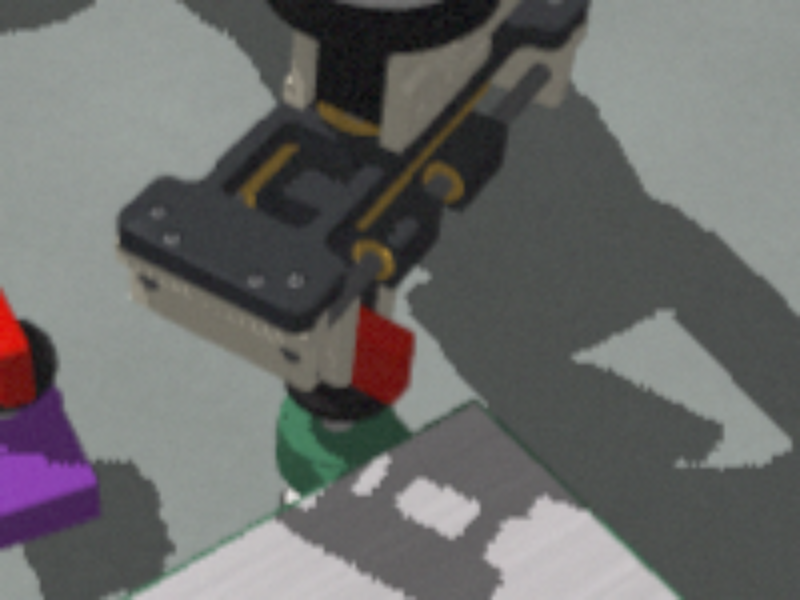

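The handle has turned with the jaws, and the red end shows at (385,355). The tool has 0.356 rad left to turn.

```bash
python3 -m inch '[[[0,0.9,0,0,0.12,0],[0,0.9,0,0,0.12,0],[0,0.9,0,0,0.115,0],[0,0,0,0,0,0],[0,0,0,0,0,0]]]'
python3 - <<'E'
from g import *
goal([.5195,.0858,.104],-85.5)
E
```

```text
t: 6.5
tool_pos: [0.5205, 0.0857, 0.1065]
orientation: [-0.091, 2.181, -2.179]
force: [-3.2, 2.0, 6.9]
opening: 0.0137
t 6.5 tcp [0.5205 0.0857 0.1065] q [0.07 0.03 1.82 0.   1.29 1.55] F [-3.2  2.   6.9] T [ 0.59  0.74 -0.15] open 13.7
[[-0.997 -0.001  0.082]
 [-0.082  0.001 -0.997]
 [ 0.001 -1.    -0.001]]
shift in current tool axes mm [ 1.   2.5 -0.1] turn (tool rotvec) [0.001 0.004 0.001]
```

```bash
python3 -m inch '[[[0,0,0,0,0,0],[0,0,0,0,0,0],[0,0,0,0,0,0],[0,0,0,0,0,0]]]' 50
python3 -m inch '[[[0,-15,0,0,0,0],[0,-30,0,0,0,0],[0,-30,0,0,0,0],[0,-30,0,0,0,0],[0,-15,0,0,0,0],[0,0,0,0,0,0]]]'
python3 -m inch '[[[10,0,45,0,0,0],[10,0,45,0,0,0],[10,0,45,0,0,0],[10,0,45,0,0,0],[10,0,45,0,0,0],[10,0,45,0,0,0],[10,0,45,0,0,0],[10,0,45,0,0,0]]]'
python3 -m inch '[[[20,0,45,0,0,0],[20,0,45,0,0,0],[20,0,45,0,0,0],[20,0,45,0,0,0],[20,0,45,0,0,0],[0,0,0,0,0,0]]]'
python3 - <<'E'
from h import *
for n in("scene","top"): cv2.imwrite(f"pics/{n}_end.png",optics.read_camera(n)["image"])
E
```

```text
t: 7.0
tool_pos: [0.5209, 0.0852, 0.1061]
orientation: [-0.088, 2.181, -2.181]
force: [-0.7, 0.0, -0.0]
opening: 0.0477
t: 7.75
tool_pos: [0.5218, 0.0853, 0.2278]
orientation: [-0.084, 2.179, -2.179]
force: [-0.6, 0.1, -1.2]
opening: 0.05
t: 8.75
tool_pos: [0.4688, -0.281, 0.2244]
orientation: [-0.089, 2.183, -2.18]
force: [0.8, -0.3, -0.3]
opening: 0.0504
t: 9.5
tool_pos: [0.3856, -0.5144, 0.2234]
orientation: [-0.085, 2.187, -2.181]
force: [-0.4, 0.6, 0.1]
opening: 0.05
```

View pics/top_end.png

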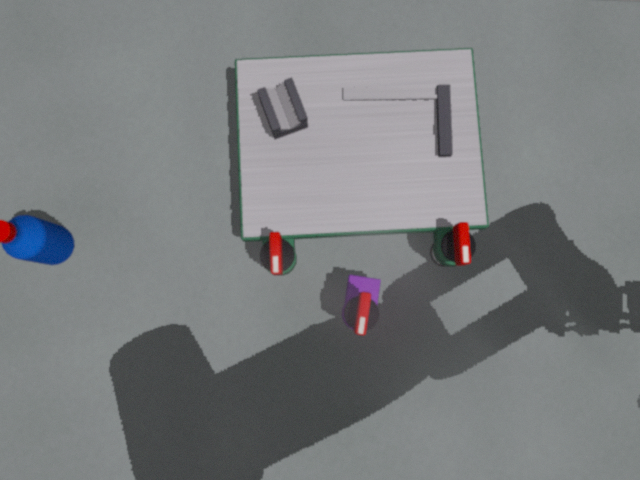

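View pics/scene_end.png

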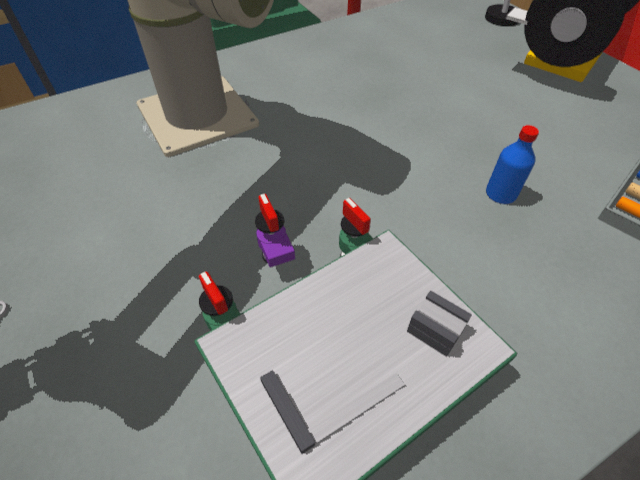

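The top view shows the high handle at (276,253) now nearly parallel to the low one at (463,243), with its white mark toward the robot. I'll measure both.

```bash
python3 - <<'E'
from h import *
ct=optics.read_camera("top"); cs=optics.read_camera("scene")
W={}
for n,bt,bs,z in(("high",(262,225,292,280),(335,192,380,235),.124),("low",(450,215,480,270),(190,265,235,320),.124)):
  for c,b,th in((ct,bt,170),(cs,bs,200)):
    f=face(c["image"],b,th); bx=cv2.boxPoints(f[0]); W.setdefault(n,[]).append(f[1])
    P=np.array([onz(c,p,z)[:2] for p in bx]); e=[P[1]-P[0],P[2]-P[1]]; L=[np.linalg.norm(v) for v in e]
    i=int(np.argmax(L)); v=e[i]/L[i]; ctr=P.mean(0); w=onz(c,f[1],z)[:2]
    if v@(w-ctr)>0: v=-v
    print(n,"ctr",ctr.round(4),"sizes",np.round(L,4),"xaxis deg",np.degrees(np.arctan2(v[1],v[0])).round(1),"w->c",np.degrees(np.arctan2(*(ctr-w)[::-1])).round(1))
  print(n,"white tri",tri(ct,W[n][0],cs,W[n][1])[0].round(4))
E
```

```text
high ctr [0.5208 0.0848] sizes [0.0519 0.0126] xaxis deg 0.9 w->c 7.2
high ctr [0.5184 0.0852] sizes [0.0106 0.052 ] xaxis deg 4.0 w->c -0.4
high white tri [0.5083 0.0824 0.13  ]
low ctr [ 0.5404 -0.154 ] sizes [0.012  0.0523] xaxis deg 1.4 w->c 3.0
low ctr [ 0.5384 -0.1542] sizes [0.0109 0.0504] xaxis deg 3.1 w->c 0.3
low white tri [ 0.5266 -0.154   0.1289]
```

```bash
python3 - <<'E'
from plant import robot
print(robot.close_job())
E
```

```text
the job is handed in; nothing more can be done
None
```

I turned the hanging foot, the left one at about (0.520, 0.086) m, clockwise by about 1.25 rad, sinking the tool with the screw. Then I released it, backed off and handed the job in at about 10 s of the 29 s. No verdict is reported.

**High foot:** when I let go, the jaws were within 0.004 rad of the heading I aimed for (bar at 4.5°, square to the plate's near edge). In the final pictures its bar reads 0.9° in the top view and 4.0° in the scene view.

**Low foot:** I did not touch it. Its bar reads 1.4° and 3.1° now, against 3.3° and 3.6° at the start, and the change is within measurement scatter. The two bars are parallel within about 1°, inside the 10° allowed.

**Disagreements:**
- **Angles:** the two views differ by 2–3°. The cruder check from the white mark to the bar centre scatters more, from -0.4° to 7.2° on the high foot.
- **Height:** the white-mark height came out 1 mm higher on the high foot than on the low one. The low foot's own reading also moved by 3 mm between pictures, so I trusted the angle instead.

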